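# Free the sagging gate bolt of the tumbler guard and hold the gate ajar

### The arm

A 6-joint arm with a two-finger parallel gripper is mounted at the origin on the work surface. World frame = base frame: x ahead of the robot, y to its left, z up, the work surface at z = 0. Lengths are in m, angles in rad, forces in N, time in s.
With the tool pointing down it reaches from about 0.25 to 0.725 m from the base axis. Payload 4 kg.
Tool frame: the origin (TCP) lies midway between the tips of the shut fingers; the grasp point (between the pads) lies grip_point_offset behind it (grip_point_offset is the distance from the TCP to the grasp point, in m); z points along the fingers, y is the line along which they close (so a half turn about z gives the same grasp; the last joint's range is limited). The gripper opens to 85 mm and grips with 20 to 120 N. Pads are 22 mm wide; open, the fingers measure 114 mm over their backs; the gripper's body (76 mm by 85 mm) begins 54 mm behind the grasp point. The pads swing forward as they close: fully open they stand 13 mm farther back than shut.
Start: joints at [-1.155, 0.241, 0.005, 1.335, 0, 1.571], TCP at [0.202, -0.457, 0.231] pointing down, gripper open.
Joint ranges: [-2.72, 2.72], [-1.05, 1.87], [-1.09, 1.28], [-1.99, 2.15], [-1.42, 1.44], [-3.14, 3.14]. Speed limits (rad/s): [2.79, 2.79, 3.14, 3.14, 3.14, 3.14].

### API

Orientations are given as a unit quaternion [x, y, z, w].
In Python, from workcell import * gives the robot as it stands. The module is installed in compiled form; this text tells all that it offers.
- The arm moves only by the tool arm_command, never from a script. Its arguments are lists of equal length, an entry for each row: "slide": the shift along the tool's x, y, z in cm, a list of three; "spin": the turn about the tool's z in degrees. A call has exactly 5 rows; each row is the pose to reach, as a shift and turn from the pose commanded when the call began, along the tool's axes at that moment; what a row does not reach only later rows make up. A row lasts 1/8 s, in which the tool goes at most 62.5 mm and 10.7 degrees, less where a joint would pass 70% of its speed; a pose out of reach is approached as far as the arm can. A call with a gripper value outside its range is refused whole. "jaw" is the finger opening in cm, from 0 to 8.54, set as the call begins (left out, the last holds). The fingers move at their own pace and stop on an object; the grip force is fixed at half the most. Time passes only in rows, so rows that repeat a pose let the fingers close, or fill a call up. It gives the time, the measured TCP pose, the force, the opening and the grip force at its end, in the units of the state.
- get_obs(): the state, without advancing time (a new reading comes with each control period).
- camera(name): name is "scene" or "top"; returns a dict with "pixels" (400x640x3 uint8, red, green, blue), "range_z" (400x640 float32, m along the optical axis (not along the pixel's ray), 0 where there is no reading), "intrinsics" (3x3 intrinsics, pixels), "k1" (the pictures are not rectified: a ray, as slopes to the right and down, at radius r is drawn at 1 + k1 r^2 times it, then the intrinsics apply), "rvec" (rotation vector, rad) and "tvec" (3), from world to camera coordinates, as OpenCV has them. Camera axes: x right, y down, z forward; pixel columns grow to the right and rows downward; lengths in m; the calibration is good to about 2 mm. A picture is of the moment at which its call begins.
- job_done(): hands the job in; it is judged then, once.
Trained networks look in a picture, given as the dict that the camera call returned (one of the last four; its "shot" number tells which), for a name from the list of things; names that differ only in an ending like _2 or _b are one class to them, and where a whole thing is asked for, a point or a joint stands for the part that bears it (a point fixed in the world has none). Each returns a list of dicts, best first, with "confidence" (0 to 1); they miss things now and then, are a little off and sometimes report something else, mostly with a low value. They report only what shows in the picture. A call takes as long as a camera call.
- recognise(picture, thing): "centre" ([column, row] in pixels, amid what is visible of it).
- landmark_of(picture, thing): "centre" ([column, row] in pixels: a listed point, or the origin of a listed thing).
The state is a dict: "clock": time; "joint_pos": joint angles; "joint_vel": joint speeds; "tau": joint torques, N m; "eef_pos": TCP position; "tool_rot": TCP orientation; "ft_force": force on the tool from outside, world axes, zero at the start; "ft_torque": the same for the moment, N m; "grip_width": finger opening in m; "grasp_force": force on a finger pad.
Only numpy, scipy, OpenCV 4.12 (cv2) and the standard library are available. Lean on these libraries where they do the work, as an engineer would, in place of code of your own. Each camera call takes 0.05 s, during which the arm holds its last target. There are 200 camera calls.

### The job

First take the blue-based stand away from in front of the tumbler guard's yellow gate and set it upright on the white soldering board, with its whole base on the board. Then lift the sagging bolt by its red knob so that its nose rides over the bent brass keeper, draw it well clear, and pull the gate open towards the robot until its free edge is about 100 mm ajar. Finish while still holding the gate there, still, against its closing spring; leave the cup, the ring clamp and the brass weight where they are.

Things in the scene. Friction and masses are not known exactly. Their poses are not given: they have to be found in the camera images.
- guard: Fixed green steel pen round a barrel tumbler, 320 mm wide, 230 mm deep, 165 mm high, open on top. Origin on the bench under the middle of the gate opening, in the gate's plane; +x points into the pen (away from the robot), +y to the hinge post, z up. Its place and yaw vary. The post at y = -145 mm carries the brass keeper.
- keeper (a point): Middle of the top edge of the keeper's bent-up brass lip, 142 mm above the bench, at guard x = -28, y = -147 mm; the lip is 5 mm thick. On the robot's side of the bolt the keeper has an 8 mm cheek plate (guard y = -140 to -182 mm, top 160 mm above the bench) that keeps the gate shut until the bolt's nose is drawn past it.
- gate_hinge (a point): Point on the bench on the gate's vertical hinge axis, 130 mm along the guard's +y from the guard's origin.
- gate_leaf: The yellow gate leaf, bars in a frame, 18 mm thick, from 15 to 160 mm above the bench, with the bolt and knob that it carries. Origin at gate_hinge; shut, its axes are those of the guard, and the leaf runs from the hinge along its own -y to the free edge 255 mm away. The bolt lies along its robot side (-x), with loops up to 180 mm above the bench.
- gate (a joint): Gate angle, rad: 0 shut, grows as the free edge swings towards the robot (seen from above it turns clockwise about the hinge), stop at 1.2. A spring closes it: 0.42 N m when shut, 0.7 N m more per rad. 100 mm ajar at the free edge is 0.4 rad.
- bolt_lift (a joint): Height of the bolt over its sagging rest, m: 0 sagging (its own weight pulls it down, about 2.5 N), stop at 0.018. The nose clears the lip from 0.010 up; it drops again if let go.
- bolt (a joint): Draw of the bolt, m: 0 to 0.004 at the start (shot home), grows as it is drawn along the leaf towards the hinge (leaf +y), stop at 0.050. Unlifted, the nose stops on the lip at about 0.006. Raised, the nose is past lip and cheek from 0.025 on. Friction about 1.5 N.
- knob (a point): Grip point of the bolt's upright red knob, a cylinder 18 mm across, graspable from 28 mm below this point to 21 mm above it. Sagging, it is 205 mm above the bench, 45 mm above the leaf's top; with the bolt shot and the gate shut it lies at guard x = -28, y = -60 mm. It moves with bolt and gate. Axes as the leaf's.
- stand: Loose third-hand stand, 0.38 kg: blue round base 60 mm across and 18 mm high, thin steel rod, cork sleeve 16 mm across from 150 to 210 mm above its underside (grasp it there), small copper side arm 28 mm long at height 95 mm. Origin at the centre of the underside. It starts in the gate's swing.
- board: Fixed white ceramic soldering board, 160 x 160 mm, 12 mm thick, on the bench to the left or to the right. Origin at the centre of its underside.
- tray: Fixed dark wooden tray of silver beads, 140 x 140 x 22 mm, across the bench from the board. Origin at the centre of its underside. Not used.
- cup: Small loose white flux cup, 56 mm across, 38 mm high, beyond the board. Origin at the centre of its underside. Leave alone.
- ring_clamp: Loose wooden ring clamp lying flat, 24 x 140 x 14 mm, on the robot's side of the tray. Origin at the underside. Leave alone.
- weight: Loose brass weight, 40 mm across, 52 mm high, on the bench in front of the gate's hinge side. Origin at the centre of its underside. Leave alone.

How it is judged:
On the way, in this order (a step that is already met when the one before it is completed fails the run):
1. the stand is upright on the white board, its base wholly on it, while the gate is still shut (x of stand in the frame of board between -0.056 and 0.056 m and y of stand in the frame of board between -0.056 and 0.056 m and z of stand in the frame of board below 0.018 m and angle between stand's own z axis and vertical below 0.12 rad and value of joint gate below 0.1 rad), for 0.2 s.
2. the bolt has been lifted over the keeper and drawn clear (value of joint bolt above 0.03 m), for 0.1 s.
At the end, for the whole second after the job is handed in: Gate still, 0.28 to 0.54 rad open (70 to 135 mm at the free edge), held by the fingers (over 1 N), propped by nothing else; bolt drawn at least 27 mm; stand upright, at rest and released on the white board, its centre within 56 mm of the board's centre along each side (value of joint gate between 0.28 and 0.54 rad and velocity of joint gate between -0.1 and 0.1 rad/s and value of joint bolt above 0.027 m and contact force between the fingers and gate_leaf above 1 N and contact force between each of stand, weight and gate_leaf below 0.1 N and x of stand in the frame of board between -0.056 and 0.056 m and y of stand in the frame of board between -0.056 and 0.056 m and z of stand in the frame of board below 0.018 m and angle between stand's own z axis and vertical below 0.12 rad and linear speed of stand below 0.05 m/s and contact force between the fingers and stand below 0.1 N); the arm keeps its last pose, push and grip.
It fails at once if the cup is moved by more than 20 mm or tipped (distance of cup from where it was at the start of the episode above 0.02 m or angle between cup's own z axis and vertical above 0.5 rad).
It fails at once if the ring clamp is moved by more than 20 mm (distance of ring_clamp from where it was at the start of the episode above 0.02 m).
It fails at once if the brass weight is moved by more than 20 mm or tipped (distance of weight from where it was at the start of the episode above 0.02 m or angle between weight's own z axis and vertical above 0.5 rad).
It fails at once if the gate is forced open with the bolt still shot (value of joint gate above 0.1 rad and value of joint bolt below 0.018 m).
It also fails if it takes over 48 s, if anything falls off the work surface, if the arm or the gripper's body presses on something with over 40 N, if the wrist force passes 120 N, or if a joint passes its speed limit or range.

## Working session

There is one attempt and no reset: what is moved stays moved. The work goes in short steps, Python scripts to look and compute and a tool call to move; the robot and the scene stay as the last step left them, time stands still between calls to the robot, and variables do not carry over. Pictures are saved under pics/ and viewed, at most 10 in all, crops included, and the job is handed in when it is done.

Besides the shell and the picture viewer there is one more tool, called after "Request:" in YAML: its name, and indented under it one key for each argument. arm_command: Moves the arm, as the interface text tells. Its arguments: {"type":"object","properties":{"slide":{"type":"array","items":{"type":"array","items":{"type":"number"}}},"spin":{"type":"array","items":{"type":"number"}},"jaw":{"type":"number"}},"required":["slide","spin"]}

```bash
mkdir -p pics; cat > h.py <<'E'
from workcell import *
import numpy as np, cv2
from scipy.spatial.transform import Rotation as R
def ray(p,uv):
    K=p["intrinsics"];d=np.array([p["k1"],0,0,0,0],float)
    s=cv2.undistortPoints(np.array([[uv]],float),np.array(K,float),d)[0,0]
    M=cv2.Rodrigues(np.array(p["rvec"],float))[0];t=np.array(p["tvec"],float).ravel()
    return -M.T@t, M.T@np.array([s[0],s[1],1.])
def at_z(p,uv,z):
    o,d=ray(p,uv);return o+d*(z-o[2])/d[2]
def cloud(p):
    h,w=p["range_z"].shape;v,u=np.mgrid[:h,:w]
    s=cv2.undistortPoints(np.stack([u,v],-1).reshape(-1,1,2).astype(float),np.array(p["intrinsics"],float),np.array([p["k1"],0,0,0,0],float))[:,0]
    z=p["range_z"].reshape(-1);M=cv2.Rodrigues(np.array(p["rvec"],float))[0];t=np.array(p["tvec"],float).ravel()
    X=(np.c_[s,np.ones(len(s))]*z[:,None]-t)@M
    X[z==0]=np.nan
    return X.reshape(h,w,3)
def save(p,n): cv2.imwrite("pics/"+n,p["pixels"][:,:,::-1])
E
python3 - <<'E'
from h import *
np.set_printoptions(precision=4,suppress=True)
o=get_obs();print(o["eef_pos"],o["tool_rot"],R.from_quat(o["tool_rot"]).as_matrix(),o["grip_width"])
try: print(grip_point_offset)
except Exception as e: print(e)
Z={"guard":0,"keeper":.142,"gate_hinge":0,"gate_leaf":0,"knob":.205,"stand":0,"board":0,"tray":0,"cup":0,"ring_clamp":0,"weight":0}
ims=[]
for c in("top","scene"):
    p=camera(c);save(p,c+"0.png")
    for n,z in Z.items():
        for r in landmark_of(p,n)[:2]: print(c,n,np.round(r["centre"]),round(r["confidence"],2),at_z(p,r["centre"],z))
E
```

```text
[ 0.2017 -0.4568  0.2304] [ 0.9785  0.2064 -0.0002 -0.001 ] [[ 0.9148  0.4039 -0.0009]
 [ 0.4039 -0.9148  0.0019]
 [-0.     -0.0021 -1.    ]] 0.08520289175073693
0.0187
top guard [328. 172.] 0.64 [ 0.6223 -0.0225  0.    ]
top keeper [395. 171.] 0.87 [ 0.5993 -0.1686  0.142 ]
top gate_hinge [272. 165.] 0.83 [0.6369 0.1226 0.    ]
top knob [357. 163.] 0.61 [ 0.5994 -0.0769  0.205 ]
top knob [274. 167.] 0.25 [0.5861 0.0967 0.205 ]
top board [210. 224.] 0.87 [0.4782 0.2729 0.    ]
top tray [432. 232.] 0.63 [ 0.4749 -0.2932  0.    ]
top tray [360. 170.] 0.56 [ 0.6309 -0.1058  0.    ]
top cup [205. 173.] 0.6 [0.6106 0.2963 0.    ]
top ring_clamp [414. 278.] 0.71 [ 0.3581 -0.2481  0.    ]
top weight [277. 223.] 0.53 [0.4857 0.1025 0.    ]
scene guard [265. 271.] 0.8 [ 0.6216 -0.0194  0.    ]
scene keeper [220. 188.] 0.91 [ 0.5865 -0.1647  0.142 ]
scene gate_hinge [311. 299.] 0.88 [0.6311 0.1108 0.    ]
scene gate_hinge [351. 254.] 0.68 [0.4655 0.1005 0.    ]
scene gate_leaf [311. 296.] 0.6 [0.6235 0.1055 0.    ]
scene knob [246. 179.] 0.6 [ 0.6003 -0.0695  0.205 ]
scene knob [312. 296.] 0.49 [0.7906 0.2314 0.205 ]
scene stand [286. 242.] 0.95 [ 0.5154 -0.0452  0.    ]
scene board [420. 292.] 0.61 [ 0.4855  0.2797 -0.    ]
scene tray [224. 200.] 0.91 [ 0.4721 -0.2853  0.    ]
scene cup [397. 330.] 0.74 [0.6029 0.2883 0.    ]
scene ring_clamp [262. 185.] 0.49 [ 0.3595 -0.2532  0.    ]
scene weight [354. 255.] 0.63 [0.4669 0.1088 0.    ]
```

```bash
ls pics
```

```text
scene0.png
top0.png
```

View pics/top0.png

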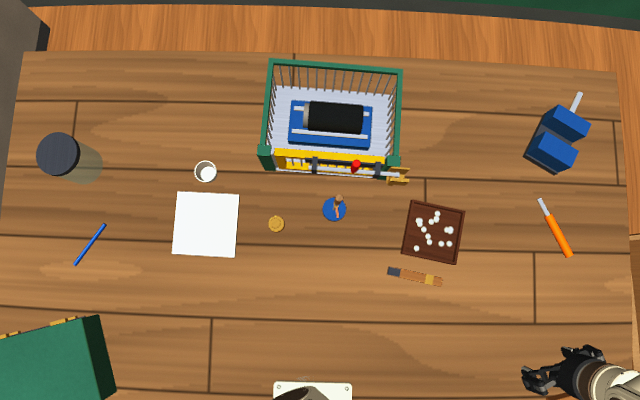

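View pics/scene0.png

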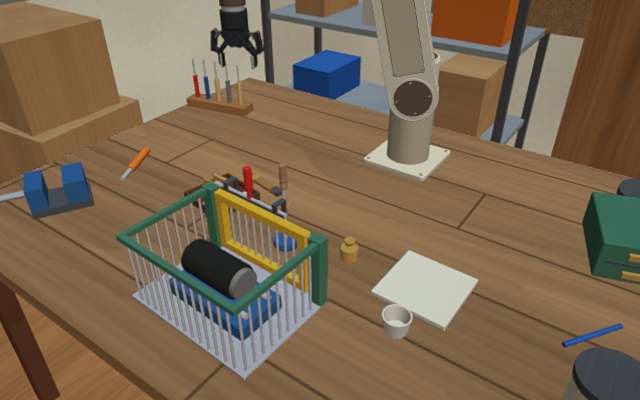

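The top view shows the stand's base at (334,209) with the cork leaning to (339,199) in perspective, the red knob at (356,165), the board at (206,224), the weight at (276,224) and the cup at (205,171). The scene view agrees: red knob at (248,180), cork at (283,175).

```bash
python3 - <<'E'
from h import *
np.set_printoptions(precision=4,suppress=True)
S={}
for c in("top","scene"):
    p=camera(c);X=cloud(p);hsv=cv2.cvtColor(p["pixels"],cv2.COLOR_RGB2HSV).astype(int);H,Sa,V=hsv[...,0],hsv[...,1],hsv[...,2]
    def st(n,m):
        q=X[m&np.isfinite(X[...,0])]
        if len(q): print(c,n,len(q),"med",np.median(q,0),"lo",np.percentile(q,3,axis=0),"hi",np.percentile(q,97,axis=0))
    x,y,z=X[...,0],X[...,1],X[...,2]
    reg=(x>.4)&(x<.75)&(abs(y)<.25)
    st("red",reg&((H<6)|(H>174))&(Sa>150)&(V>90)&(z>.16))
    st("yellow",reg&(H>20)&(H<30)&(Sa>180)&(V>120)&(z>.1))
    st("yellowtop",reg&(H>20)&(H<30)&(Sa>180)&(V>120)&(z>.152)&(z<.17))
    st("bluebase",reg&(H>100)&(H<125)&(Sa>120)&(x<.57)&(z<.03)&(z>.01))
    st("cork",(x>.44)&(x<.575)&(y>-.1)&(y<.03)&(z>.14)&(z<.225)&~(((H<6)|(H>174))&(Sa>150)))
    st("rodarm",(x>.44)&(x<.57)&(y>-.1)&(y<.03)&(z>.08)&(z<.11))
    st("weight",(x>.42)&(x<.53)&(y>.05)&(y<.15)&(z>.03)&(z<.07))
    b=(x>.37)&(x<.6)&(y>.15)&(y<.4)&(z>.005)&(z<.02)&(Sa<40)&(V>180)
    st("board",b); q=X[b][:,:2].astype(np.float32); print(cv2.minAreaRect(q))
    st("cup",(x>.55)&(x<.66)&(y>.24)&(y<.34)&(z>.025)&(z<.05))
    yy=reg&(H>20)&(H<30)&(Sa>180)&(V>120)&(z>.15)&(z<.17); q=X[yy]
    print("fit",cv2.fitLine(q[:,:2].astype(np.float32),cv2.DIST_HUBER,0,.01,.01).ravel())
    gr=(H>65)&(H<90)&(Sa>100)&(x>.5)&(x<1)&(abs(y)<.3)&(z>.155)&(z<.18);q=X[gr][:,:2].astype(np.float32)
    print("green rim",len(q),cv2.minAreaRect(q))
E
```

```text
top red 85 med [ 0.5915 -0.0713  0.2224] lo [ 0.5863 -0.08    0.1719] hi [ 0.6021 -0.0653  0.2279]
top yellow 781 med [ 0.6262 -0.0163  0.1591] lo [ 0.614  -0.1346  0.1547] hi [0.6368 0.097  0.1622]
top yellowtop 758 med [ 0.6263 -0.0131  0.1591] lo [ 0.6164 -0.1324  0.156 ] hi [0.6369 0.0971 0.1623]
top bluebase 310 med [ 0.5217 -0.0328  0.0168] lo [ 0.4992 -0.0648  0.0125] hi [ 0.5485 -0.0141  0.0207]
top cork 72 med [ 0.5216 -0.0389  0.2075] lo [ 0.5168 -0.0464  0.1587] hi [ 0.5303 -0.0324  0.211 ]
top rodarm 38 med [ 0.5122 -0.0426  0.0971] lo [ 0.4969 -0.0455  0.0917] hi [ 0.5254 -0.0352  0.1028]
top weight 141 med [0.4814 0.1018 0.0468] lo [0.466  0.0886 0.0302] hi [0.4981 0.1176 0.0529]
top board 3888 med [0.4771 0.2839 0.0113] lo [0.4036 0.2096 0.0074] hi [0.5523 0.3588 0.015 ]
((0.49862539768218994, 0.28407204151153564), (0.1603160798549652, 0.1993413120508194), 88.8333969116211)
top cup 140 med [0.6146 0.2941 0.036 ] lo [0.582  0.2613 0.0256] hi [0.6331 0.3116 0.0412]
fit [ 0.045   0.999   0.6257 -0.0358]
green rim 1762 ((0.7298427820205688, -0.02219662070274353), (0.316531
[... 526 characters left out ...]
.0461  0.1445] hi [ 0.532  -0.0315  0.212 ]
scene rodarm 24 med [ 0.5062 -0.0422  0.0989] lo [ 0.4952 -0.0465  0.0937] hi [ 0.5209 -0.0357  0.1019]
scene weight 213 med [0.4858 0.1064 0.0352] lo [0.4686 0.0882 0.0306] hi [0.4984 0.1203 0.0537]
scene board 4337 med [0.4827 0.2889 0.0136] lo [0.4025 0.2101 0.0106] hi [0.5518 0.3587 0.0162]
((0.49643057584762573, 0.2835276126861572), (0.15894271433353424, 0.20751836895942688), 88.32135772705078)
scene cup 402 med [0.5989 0.2846 0.035 ] lo [0.5791 0.2616 0.0257] hi [0.6322 0.3123 0.041 ]
fit [ 0.0474  0.9989  0.6288 -0.0036]
green rim 2530 ((0.7288353443145752, -0.021912619471549988), (0.3179521858692169, 0.23256663978099823), 86.98101043701172)
```

Request:
arm_command:
  slide:
    - [4.6, -2.5, -1]
    - [9.2, -5, -2]
    - [13.9, -7.5, -3]
    - [18.5, -10, -3]
    - [23.2, -12.6, -3]
  spin: [-10, -20, -30, -40, -50]
  jaw: 6

```text
clock: 1.92
eef_pos: [0.3643, -0.2472, 0.2617]
tool_rot: [0.798, 0.603, 0.0, 0.001]
ft_force: [1.0, -0.2, 0.1]
grip_width: 0.0599
grasp_force: 0.0
```

```bash
cat > go.py <<'E'
from h import *
import sys
np.set_printoptions(precision=2,suppress=True)
o=get_obs();M=R.from_quat(o["tool_rot"]).as_matrix()
t=np.array([float(a) for a in sys.argv[1:4]])
print("t",o["clock"],"pos mm",np.array(o["eef_pos"])*1000,"yaw",np.degrees(np.arctan2(M[1,0],M[0,0])),"j",np.array(o["joint_pos"]),"F",np.array(o["ft_force"]),"w",o["grip_width"]*1000,o["grasp_force"])
print("slide cm",M.T@(t-np.array(o["eef_pos"]))*100)
E
python3 go.py .5245 -.039 .26
```

```text
t 1.925 pos mm [ 364.29 -247.2   261.73] yaw 74.12859911201232 j [-0.6   0.11 -0.08  1.38  0.    1.25] F [ 1.   -0.19  0.12] w 59.87446515029659 0.0
slide cm [24.41  9.72  0.18]
```

Request:
arm_command:
  slide:
    - [5, 2, 0]
    - [10, 4, 0]
    - [15, 6, 0]
    - [20, 8, 0]
    - [24.4, 9.7, 0]
  spin: [-6, -12, -16, -16, -16]

```text
clock: 2.55
eef_pos: [0.5255, -0.0394, 0.2613]
tool_rot: [0.708, 0.706, 0.0, 0.0]
ft_force: [-0.8, -1.1, 0.8]
grip_width: 0.06
grasp_force: 0.0
```

```bash
python3 - <<'E'
from h import *
for c in ("top","scene"):
    p=camera(c)
    if c=="scene": cv2.imwrite("pics/s1.png",cv2.resize(p["pixels"][100:300,180:400,::-1],None,fx=3,fy=3)[:600])
E
python3 go.py .5245 -.039 .166
```

```text
t 2.65 pos mm [526.62 -37.55 260.6 ] yaw 90.14783817536947 j [-0.07  0.29  0.14  1.43  0.    1.5 ] F [-0.02 -1.09 -1.7 ] w 60.064767575376315 0.0
slide cm [-0.16 -0.22  9.46]
```

View pics/s1.png

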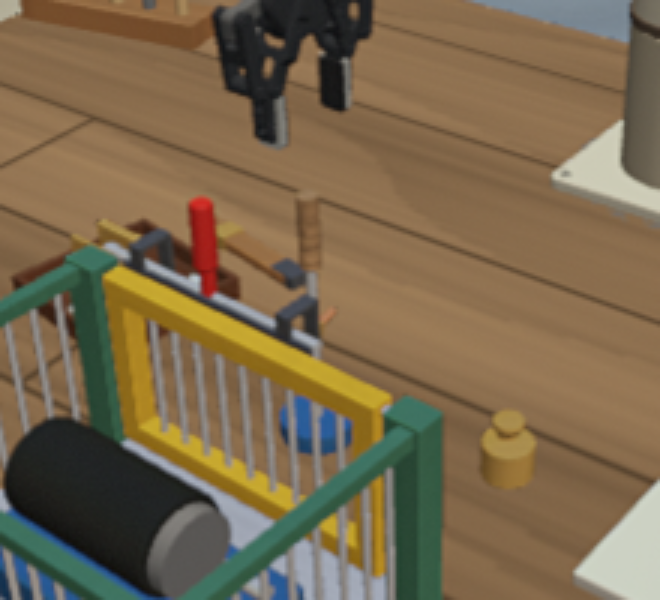

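The gripper hovers above the cork with its fingers on either side of it, robot side and gate side, and nothing is touched yet. I descend and close.

Request:
arm_command:
  slide:
    - [-0.1, -0.2, 2.5]
    - [-0.1, -0.2, 5]
    - [-0.1, -0.2, 7]
    - [-0.1, -0.2, 9]
    - [-0.1, -0.2, 9.4]
  spin: [0, 0, 0, 0, 0]

```text
clock: 3.28
eef_pos: [0.5209, -0.0427, 0.166]
tool_rot: [0.708, 0.706, -0.001, -0.001]
ft_force: [1.0, -0.3, 0.1]
grip_width: 0.0601
grasp_force: 0.0
```

Request:
arm_command:
  slide:
    - [0, 0, 0]
    - [0, 0, 0]
    - [0, 0, 0]
    - [0, 0, 0]
    - [0, 0, 0]
  spin: [0, 0, 0, 0, 0]
  jaw: 0

```text
clock: 3.9
eef_pos: [0.5234, -0.0422, 0.1684]
tool_rot: [0.708, 0.706, 0.001, 0.001]
ft_force: [1.7, -0.4, 6.0]
grip_width: 0.0146
grasp_force: 58.9
```

```bash
python3 go.py .4785 .284 .245
```

```text
t 3.9 pos mm [523.37 -42.18 168.45] yaw 89.82658610775827 j [-0.08  0.32 -0.05  1.2  -0.    1.49] F [ 1.74 -0.37  5.96] w 14.552056033115033 58.86126637458801
slide cm [32.6  -4.57 -7.68]
```

Request:
arm_command:
  slide:
    - [0, 0, -2]
    - [0, 0, -4]
    - [0, 0, -6]
    - [1, 0, -8]
    - [3, -0.4, -8]
  spin: [0, 0, 0, 0, 0]

```text
clock: 4.53
eef_pos: [0.5189, -0.0123, 0.2477]
tool_rot: [0.709, 0.706, 0.0, 0.0]
ft_force: [0.7, 0.6, -4.1]
grip_width: 0.0148
grasp_force: 58.9
```

Request:
arm_command:
  slide:
    - [3, -0.4, 0]
    - [6.5, -0.9, 0]
    - [10, -1.4, 0]
    - [13.5, -2, 0]
    - [17, -2.5, 0]
  spin: [0, 0, 0, 0, 0]

```text
clock: 5.15
eef_pos: [0.4927, 0.1588, 0.2457]
tool_rot: [0.708, 0.706, -0.002, -0.001]
ft_force: [0.6, -0.2, -3.9]
grip_width: 0.0145
grasp_force: 58.9
```

Request:
arm_command:
  slide:
    - [3.5, -0.5, 0]
    - [7, -1, 0]
    - [10, -1.5, 0]
    - [12, -1.7, 0]
    - [12.6, -1.7, 0]
  spin: [0, 0, 0, 0, 0]

```text
clock: 5.78
eef_pos: [0.4769, 0.2846, 0.2463]
tool_rot: [0.708, 0.707, -0.001, -0.0]
ft_force: [-0.0, -0.0, -4.6]
grip_width: 0.0143
grasp_force: 58.9
```

```bash
python3 - <<'E'
from h import *
p=camera("scene");save(p,"s2.png")
X=cloud(p);hsv=cv2.cvtColor(p["pixels"],cv2.COLOR_RGB2HSV)
x,y,z=X[...,0],X[...,1],X[...,2]
m=(hsv[...,0]>100)&(hsv[...,0]<125)&(hsv[...,1]>120)&(x<.56)&(x>.38)&(y>.2)&(y<.36)&(z<.2)&(z>.03)
print(m.sum(),np.percentile(X[m],[3,50,97],axis=0))
E
python3 go.py .4785 .284 .179; cd pics; python3 -c "
import cv2;i=cv2.imread('s2.png');cv2.imwrite('s2c.png',i[120:360,280:520])"
```

```text
542 [[0.45585944 0.26281926 0.08540865]
 [0.4869702  0.29149124 0.09690476]
 [0.50452976 0.31400817 0.0994975 ]]
t 5.825 pos mm [477.16 284.71 246.48] yaw 89.8838588445518 j [ 0.54  0.35  0.19  1.42 -0.    2.11] F [-0.07  1.74 -4.05] w 14.779682774966814 58.85823369026184
slide cm [-0.07  0.14  6.75]
```

View pics/s2c.png

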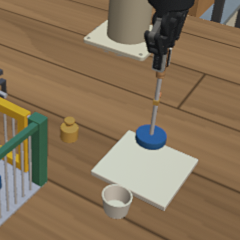

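The stand hangs upright over the board, its blue base at crop (152,137) and well inside the board's outline. I lower it.

Request:
arm_command:
  slide:
    - [0, 0, 2]
    - [0, 0, 4]
    - [0, 0, 5.5]
    - [0, 0, 6.3]
    - [0, 0, 6.7]
  spin: [0, 0, 0, 0, 0]

```text
clock: 6.45
eef_pos: [0.4777, 0.2837, 0.1805]
tool_rot: [0.708, 0.706, 0.0, 0.0]
ft_force: [-0.5, -0.3, 7.6]
grip_width: 0.0144
grasp_force: 59.8
```

Request:
arm_command:
  slide:
    - [0, 0, 0]
    - [0, 0, 0]
    - [0, 0, 0]
    - [0, 0, 0]
    - [0, 0, 0]
  spin: [0, 0, 0, 0, 0]

```text
clock: 7.08
eef_pos: [0.4775, 0.2842, 0.1805]
tool_rot: [0.708, 0.706, 0.0, 0.0]
ft_force: [-0.3, -0.6, -2.5]
grip_width: 0.0143
grasp_force: 58.9
```

Request:
arm_command:
  slide:
    - [0, 0, 0]
    - [0, 0, 0]
    - [0, 0, 0]
    - [0, 0, 0]
    - [0, 0, 0]
  spin: [0, 0, 0, 0, 0]
  jaw: 6

```text
clock: 7.7
eef_pos: [0.4775, 0.2841, 0.1804]
tool_rot: [0.708, 0.706, 0.0, 0.0]
ft_force: [0.3, 0.1, 0.5]
grip_width: 0.0604
grasp_force: 0.0
```

Request:
arm_command:
  slide:
    - [0, 0, -2]
    - [0, 0, -4]
    - [0, 0, -6]
    - [0, 0, -8.5]
    - [0, 0, -11]
  spin: [0, 0, 0, 0, 0]

```text
clock: 8.32
eef_pos: [0.4774, 0.284, 0.291]
tool_rot: [0.708, 0.706, -0.0, -0.0]
ft_force: [0.1, 0.1, -0.6]
grip_width: 0.0598
grasp_force: 0.0
```

```bash
python3 - <<'E'
from h import *
p=camera("scene");save(p,"s3.png")
for c in("scene","top"):
    p=camera(c);X=cloud(p);hsv=cv2.cvtColor(p["pixels"],cv2.COLOR_RGB2HSV);H,S,V=[hsv[...,i].astype(int) for i in range(3)]
    x,y,z=X[...,0],X[...,1],X[...,2]
    m=(H>100)&(H<125)&(S>120)&(x<.56)&(x>.38)&(y>.2)&(y<.36)&(z<.2)&(z>.01)
    print(c,m.sum(),np.percentile(X[m],[3,50,97],axis=0).round(4))
    m=(x>.42)&(x<.53)&(y>.22)&(y<.34)&(z>.14)&(z<.225)
    print("cork",m.sum(),np.percentile(X[m],[3,50,97],axis=0).round(4) if m.any() else 0)
    m=((H<6)|(H>174))&(S>150)&(V>90)&(z>.16)&(x>.55)&(x<.65)&(abs(y)<.2)
    for a,b in((.18,.19),(.19,.2),(.2,.21),(.21,.22),(.22,.24)):
        q=X[m&(z>a)&(z<b)]
        if len(q):print("knob",a,len(q),q.min(0).round(4),q.max(0).round(4))
    for r in landmark_of(p,"knob")[:1]: print(r["confidence"],at_z(p,r["centre"],.205).round(4))
E
python3 go.py .595 -.073 .27; cd pics; python3 -c "
import cv2;i=cv2.imread('s3.png');cv2.imwrite('s3c.png',i[120:360,200:520])"
```

```text
scene 506 [[0.4577 0.2643 0.0193]
 [0.4875 0.2917 0.0313]
 [0.5051 0.3135 0.0341]]
cork 301 [[0.4731 0.2811 0.146 ]
 [0.481  0.289  0.1932]
 [0.4847 0.2944 0.2238]]
knob 0.18 33 [ 0.5874 -0.0788  0.1805] [ 0.6033 -0.0651  0.19  ]
knob 0.19 35 [ 0.5896 -0.0779  0.1902] [ 0.6028 -0.0641  0.1999]
knob 0.2 30 [ 0.5898 -0.0758  0.2006] [ 0.6038 -0.0642  0.2099]
knob 0.21 31 [ 0.5911 -0.0735  0.2106] [ 0.6025 -0.0645  0.22  ]
knob 0.22 49 [ 0.587  -0.079   0.2208] [ 0.6026 -0.064   0.2288]
0.66 [ 0.5894 -0.0791  0.205 ]
top 346 [[0.4547 0.2601 0.0244]
 [0.4778 0.281  0.0294]
 [0.5046 0.3073 0.0333]]
cork 111 [[0.4707 0.2787 0.1534]
 [0.4767 0.2825 0.21  ]
 [0.4848 0.2922 0.2234]]
knob 0.18 7 [ 0.5863 -0.0743  0.1823] [ 0.5907 -0.0658  0.1881]
knob 0.19 9 [ 0.5861 -0.0756  0.1913] [ 0.5952 -0.0649  0.1994]
knob 0.2 8 [ 0.5862 -0.0768  0.2019] [ 0.5923 -0.0658  0.209 ]
knob 0.21 8 [ 0.5869 -0.076   0.2119] [ 0.5952 -0.0652  0.2178]
knob 0.22 52 [ 0.5869 -0.0811  0.2203] [ 0.6021 -0.0663  0.231 ]
0.84 [ 0.5942 -0.0757  0.205 ]
t 8.575 pos mm [477.15 283.85 289.25] yaw 89.82286755798634 j [ 0.54  0.34  0.29  1.52 -0.    2.11] F [-0.02 -1.38 -0.1 ] w 60.03684047331156 0.0
slide cm [-35.65  11.9    1.94]
```

View pics/s3c.png

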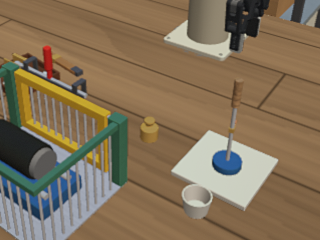

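The stand is upright and released at crop (228,162), inside the board; the gate is still shut. Now to the knob.

Request:
arm_command:
  slide:
    - [-4.5, 1.5, 0]
    - [-9, 3, 0]
    - [-14, 4.7, 0]
    - [-19, 6.3, 0]
    - [-24, 8, 0]
  spin: [0, 0, 0, 0, 0]

```text
clock: 9.2
eef_pos: [0.5563, 0.0422, 0.2885]
tool_rot: [0.708, 0.706, -0.001, -0.001]
ft_force: [0.8, 0.5, -0.2]
grip_width: 0.0601
grasp_force: 0.0
```

Request:
arm_command:
  slide:
    - [-4, 1.3, 0]
    - [-8, 2.6, 1]
    - [-11, 3.7, 2]
    - [-11.7, 3.9, 2]
    - [-11.7, 3.9, 2]
  spin: [0, 1, 2, 2.5, 2.5]

```text
clock: 9.82
eef_pos: [0.5949, -0.0733, 0.2693]
tool_rot: [0.724, 0.69, -0.001, -0.001]
ft_force: [-0.8, 0.2, 0.7]
grip_width: 0.0602
grasp_force: 0.0
```

```bash
python3 go.py .5948 -.0725 .189
```

```text
t 9.825 pos mm [594.86 -73.29 269.29] yaw 87.29251381840204 j [-0.12  0.44  0.38  1.52  0.    1.5 ] F [-0.77  0.24  0.74] w 60.17336072927924 0.0
slide cm [0.07 0.01 8.03]
```

Request:
arm_command:
  slide:
    - [0, 0, 2.5]
    - [0, 0, 5]
    - [0, 0, 7]
    - [0, 0, 8]
    - [0, 0, 8]
  spin: [0, 0, 0, 0, 0]

```text
clock: 10.45
eef_pos: [0.5949, -0.0723, 0.19]
tool_rot: [0.723, 0.691, -0.0, -0.0]
ft_force: [-0.2, -0.1, -0.3]
grip_width: 0.06
grasp_force: 0.0
```

Request:
arm_command:
  slide:
    - [0, 0, 0]
    - [0, 0, 0]
    - [0, 0, 0]
    - [0, 0, 0]
    - [0, 0, 0]
  spin: [0, 0, 0, 0, 0]
  jaw: 0

```text
clock: 11.08
eef_pos: [0.5944, -0.0733, 0.1916]
tool_rot: [0.724, 0.69, -0.0, -0.0]
ft_force: [-4.3, 0.2, 5.0]
grip_width: 0.016
grasp_force: 58.8
```

```bash
python3 go.py .5948 -.0725 .203
```

```text
t 11.075 pos mm [594.35 -73.3  191.65] yaw 87.31017547580512 j [-0.12  0.46  0.21  1.33  0.    1.5 ] F [-4.32  0.15  4.99] w 16.005617844386325 58.82942821830511
slide cm [ 0.08  0.04 -1.14]
```

Request:
arm_command:
  slide:
    - [0, 0, -0.4]
    - [0, 0, -0.8]
    - [0, 0, -1.1]
    - [0, 0, -1.4]
    - [0, 0, -1.4]
  spin: [0, 0, 0, 0, 0]

```text
clock: 11.7
eef_pos: [0.5944, -0.0733, 0.2042]
tool_rot: [0.723, 0.69, -0.001, -0.001]
ft_force: [-5.0, -0.0, -2.4]
grip_width: 0.0165
grasp_force: 58.6
```

Request:
arm_command:
  slide:
    - [0.6, 0, 0]
    - [1.4, 0, 0]
    - [2.2, 0, 0]
    - [3, 0, 0]
    - [3.4, 0, 0]
  spin: [0, 0, 0, 0, 0]

```text
clock: 12.32
eef_pos: [0.5962, -0.0396, 0.2041]
tool_rot: [0.724, 0.69, -0.001, -0.0]
ft_force: [-4.3, -1.6, -3.8]
grip_width: 0.0167
grasp_force: 58.7
```

```bash
cat > look.py <<'E'
from h import *
for c in("scene","top"):
    p=camera(c)
    for r in landmark_of(p,"knob")[:1]: print(c,r["confidence"],at_z(p,r["centre"],.219).round(4))
    X=cloud(p);h=cv2.cvtColor(p["pixels"],cv2.COLOR_RGB2HSV).astype(int);x,y,z=X[...,0],X[...,1],X[...,2]
    m=((h[...,0]<6)|(h[...,0]>174))&(h[...,1]>150)&(h[...,2]>90)&(z>.16)&(x>.45)&(x<.65)&(abs(y)<.2)
    if m.any():print("red",m.sum(),np.percentile(X[m],[2,50,98],axis=0).round(4))
    m=(h[...,0]>20)&(h[...,0]<30)&(h[...,1]>180)&(h[...,2]>120)&(z>.15)&(z<.168)&(x>.4)&(x<.75)&(abs(y)<.25)
    f=cv2.fitLine(X[m][:,:2].astype(np.float32),cv2.DIST_HUBER,0,.01,.01).ravel();print("leaf dir",np.arctan2(f[0],f[1]).round(3),f.round(4))
    m=(x>.42)&(x<.53)&(y>.05)&(y<.15)&(z>.03)&(z<.07);print("weight",X[m].mean(0).round(4) if m.any() else 0)
    if c=="scene": im=p
E
python3 look.py; python3 go.py .5948 -.0725 .203
```

```text
scene 0.83 [ 0.5917 -0.0408  0.219 ]
red 144 [[ 0.5867 -0.0416  0.1692]
 [ 0.5959 -0.0345  0.2029]
 [ 0.6035 -0.0309  0.241 ]]
leaf dir 0.039 [0.0395 0.9992 0.6314 0.0126]
weight [0.4851 0.1053 0.0403]
leaf dir 0.045 [0.0454 0.999  0.6293 0.0606]
weight [0.4817 0.1028 0.0407]
t 12.525 pos mm [596.2  -39.25 204.1 ] yaw 87.32614132759663 j [-0.07  0.45  0.23  1.36 -0.    1.55] F [-5.4  -0.07 -2.44] w 16.547671827696934 58.69998796842992
slide cm [-3.33  0.02  0.11]
```

Request:
arm_command:
  slide:
    - [0.3, 0, 0]
    - [0.6, 0, 0]
    - [0.6, 0, 0]
    - [0.6, 0, 0]
    - [0.6, 0, 0]
  spin: [0, 0, 0, 0, 0]

```text
clock: 13.15
eef_pos: [0.5965, -0.0336, 0.2041]
tool_rot: [0.724, 0.69, -0.001, -0.0]
ft_force: [-4.4, -0.9, -1.2]
grip_width: 0.0164
grasp_force: 58.7
```

Request:
arm_command:
  slide:
    - [0.2, -0.9, 0]
    - [0.5, -2, 0]
    - [1, -3.3, 0]
    - [1.6, -4.5, 0]
    - [2.3, -5.5, 0]
  spin: [3.5, 8, 13, 18, 23]

```text
clock: 13.78
eef_pos: [0.5458, -0.0086, 0.2056]
tool_rot: [0.847, 0.531, 0.002, 0.003]
ft_force: [2.4, -1.9, -3.6]
grip_width: 0.0164
grasp_force: 58.8
```

```bash
(cat look.py; echo 'cv2.imwrite("pics/s4.png",cv2.resize(im["pixels"][100:360,120:480,::-1],None,fx=2,fy=2))') | python3 - ; python3 go.py .5948 -.0725 .203
```

```text
scene 0.71 [ 0.5427 -0.0029  0.219 ]
red 196 [[ 5.372e-01 -1.080e-02  1.716e-01]
 [ 5.477e-01 -3.800e-03  2.116e-01]
 [ 5.532e-01  3.000e-04  2.430e-01]]
leaf dir 0.424 [0.4112 0.9115 0.587  0.0106]
weight [0.4846 0.1056 0.04  ]
leaf dir 0.399 [0.3882 0.9216 0.6187 0.0841]
weight [0.4821 0.1032 0.0428]
t 13.975 pos mm [545.71  -8.49 205.29] yaw 64.4240974697475 j [-0.01  0.34  0.07  1.3  -0.    2.  ] F [ 4.26 -4.02 -2.88] w 16.38562956891761 59.03658580966294
slide cm [-3.65  7.19  0.27]
```

View pics/s4.png

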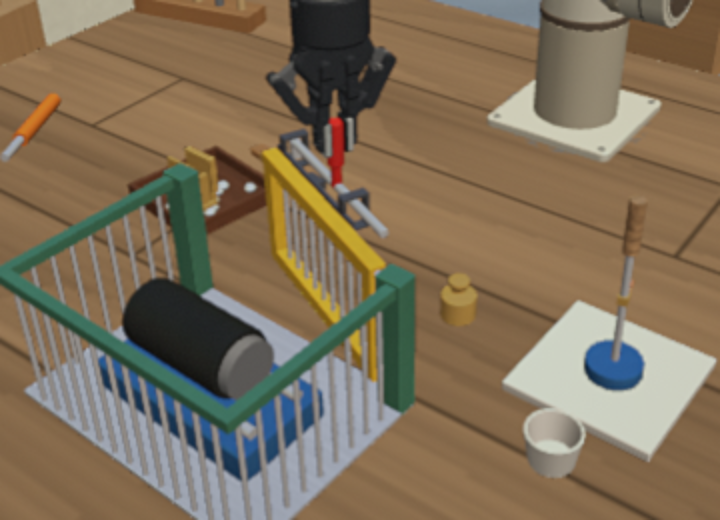

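The gate stands ajar, about 0.37 rad, with the fingers on the red knob at (338,145). The stand is upright on the board at (614,365), and the weight and cup are unmoved. I let it settle and hand in.

Request:
arm_command:
  slide:
    - [0, 0, 0]
    - [0, 0, 0]
    - [0, 0, 0]
    - [0, 0, 0]
    - [0, 0, 0]
  spin: [0, 0, 0, 0, 0]

```text
clock: 14.6
eef_pos: [0.5439, -0.0077, 0.2045]
tool_rot: [0.847, 0.532, 0.001, 0.0]
ft_force: [4.4, 0.7, -2.9]
grip_width: 0.0164
grasp_force: 59.1
```

```bash
python3 look.py; python3 -c "
from workcell import *
print(get_obs()['joint_vel']);print(job_done())"
```

```text
scene 0.88 [ 0.545  -0.0008  0.219 ]
red 199 [[ 0.5362 -0.0107  0.1702]
 [ 0.5454 -0.0028  0.2103]
 [ 0.5515  0.0006  0.2409]]
leaf dir 0.436 [ 0.4219  0.9066  0.5762 -0.0085]
weight [0.4849 0.1055 0.04  ]
leaf dir 0.316 [0.3111 0.9504 0.6205 0.0907]
weight [0.4814 0.1033 0.0414]
[ 0.00046121  0.00063951 -0.00073712  0.00231203  0.00041956  0.00069625]
the job is handed in; nothing more can be done
None
```

The job is handed in, with no verdict returned: the stand is upright and released on the white board, the bolt is drawn about 40 mm, and the gate is held still by the knob at roughly 0.37 rad (about 95 mm ajar), at 14.6 s on the clock.

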